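# Pile up the countertop sample offcuts so that they sit level

### The arm

A 6-joint arm with a two-finger parallel gripper is mounted at the origin on a cart in front of the work surface, level with it; the furniture and walls round the work are solid. World frame = base frame: x ahead of the robot, y to its left, z up, the work surface at z = 0. Lengths are in m, angles in rad, forces in N, time in s.
With the tool pointing down it reaches from about 0.35 to 0.975 m from the base axis. Payload 4.9 kg.
Tool frame: the origin (TCP) lies at the very end of the fingers, on their centre line; the grasp point (between the pads) lies 19 mm behind it; z points along the fingers, y is the line along which they close (so a half turn about z gives the same grasp; the last joint's range is limited). The gripper opens to 85 mm and grips with 20 to 120 N. Pads are 22 mm wide; open, the fingers measure 114 mm over their backs; the gripper's body (76 mm by 85 mm) begins 54 mm behind the grasp point. The pads swing forward as they close: fully open they stand 13 mm farther back than shut.
Start: joints at [-1.22, 0.053, 1.613, -0, 1.476, -0.119], TCP at [0.283, -0.557, 0.231] pointing down, gripper open.
Joint ranges: [-3.01, 3.01], [-1.01, 2.22], [0.06, 2.58], [-1.02, 4.17], [0.09, 2.62], [-3.14, 3.14]. Speed limits (rad/s): [2.57, 2.57, 3.14, 3.14, 3.14, 3.14].

### API

Orientations are given as a rotation vector (axis times angle).
In Python, from station import get_obs, get_image, finish_job gives the robot as it stands. The module is installed in compiled form; this text tells all that it offers.
- The arm moves only by the tool carry_out, never from a script. Its argument "rows" is a list of rows, each a list of 7 numbers: the turn, a rotation vector about the tool's x, y, z as a fraction of full scale, then the shift along the tool's x, y, z as a fraction of full scale, then the closure, from -1 (fully open) to 1 (shut). A call has 1 to 5 rows; each row is the pose to reach, as a shift and turn from the pose commanded when the call began, along the tool's axes at that moment, turning the shorter way round; what a row does not reach only later rows make up. Full scale, the value 1, is 300 mm for a shift and pi rad for a turn. A row lasts 1/10 s, in which the tool goes at most 50 mm and 8.59 degrees, less where a joint would pass 70% of its speed; a pose out of reach is approached as far as the arm can. A call with a number of a shift or a turn outside -1 to 1 is refused whole. A call with a gripper value outside its range is refused whole. The fingers move at their own pace and stop on an object; "force" is the grip in N (left out, the last holds). Time passes only in rows, so rows that repeat a pose let the fingers close. It gives the time, the measured TCP pose, the force, the opening and the grip force at its end, in the units of the state.
- get_obs(): the state, without advancing time (a new reading comes with each control period).
- get_image(name): name is "side" or "top"; returns a dict with "img" (400x640x3 uint8, blue, green, red), "mtx" (3x3 intrinsics, pixels), "R" (3x3) and "t" (3): a world point X has camera coordinates R X + t. Camera axes: x right, y down, z forward; pixel columns grow to the right and rows downward; lengths in m; the calibration is good to about 2 mm. A picture is of the moment at which its call begins. There is no depth.
- finish_job(): hands the job in; it is judged then, once.
The state is a dict: "t": time; "q": joint angles; "dq": joint speeds; "effort": joint torques, N m; "tool_pos": TCP position; "tool_rot": TCP orientation; "contact_force": force on the tool from outside, world axes, zero at the start; "wrist_torque": the same for the moment, N m; "opening": finger opening in m; "grip_force": force on a finger pad.
Only numpy, scipy, OpenCV 4.12 (cv2) and the standard library are available. Lean on these libraries where they do the work, as an engineer would, in place of code of your own. Each camera call takes 0.05 s, during which the arm holds its last target. There are 200 camera calls.

### The job

Pile the three sample offcuts up on the concrete slab, leaving the slab where it lies: first tip the standing oak wedge over so that it lies on the desk on one of its broad faces, then set it on the middle of the slab, in line with it and turned so that the two slopes cancel and its top comes out level, and press down on it lightly with the gripper to make sure that it does not rock. Then set the blue ceramic offcut on top of the wedge, right way up and with its lip hanging free past an end of the wedge so that it sits level on the wedge alone, press that down lightly too, and leave the pile standing. Do not press hard, and do not shift the hole punch, stapler, gel bottle or stamp pad.

Things in the scene. Friction and masses are not known exactly. Their poses are not given: they have to be found in the camera images.
- slab: Loose grey concrete offcut, irregular eight-sided outline 120 x 100 mm, 0.75 kg, too wide to grasp. Origin at the centre of its flat underside, z up, x along the 120 mm from the thin end (x = -60 mm, 16 mm high) to the thick end (x = +60 mm, 37.5 mm high): its flat top slopes by 10.2 degrees, height 26.75 mm + 0.179 x.
- wedge: Loose brown oak wedge, 90 x 44 mm, 0.06 to 0.1 kg, origin at its middle; x along the 90 mm from thick end (x = -45 mm, 30 mm thick) to thin end (+45 mm, 14 mm thick); parallel sides y = +/-22 mm to grip; broad faces z = +/-(11 mm - 0.089 x), either may go down. Stands on its thick end, x up; pushed near the top along +z or -z it topples that way and needs 110 mm of free desk there.
- cap: Loose blue ceramic offcut, 60 (x) x 56 (y) mm, 0.1 to 0.16 kg, z up. Origin on its flat seat (underside, z = 0, x = -30 to +16 mm) at mid-width; flat top at z = 24 mm over x = -18 to +25 mm; from x = +16 to +30 mm a lip hangs 8 mm below the seat. Grip it across y (sides y = +/-28 mm, nearly upright). Lies right way up on the desk, canted 10 degrees, lip end raised.
- hole_punch: Black hole punch, 79 (x) x 118 (y) x 60 mm high; origin under its middle. Bystander, stands beyond the left grey sheet.
- stapler: Black desk stapler, 144 (x) x 39 (y) x 54 mm high; origin under its middle. Bystander, on the robot's side of the right grey sheet.
- gel_bottle: Pump bottle of hand gel with a turquoise label, 68 x 59 x 159 mm high; origin under its middle. Bystander beyond the slab.
- stamp_pad: Closed black stamp pad, 78 (x) x 113 (y) x 16 mm high; origin under its middle. Bystander on the robot's side of the slab.
Mind the look-alikes: they are no part of the job. There is more than one size of the cap; the one meant has the size given above.

How it is judged:
On the way, in this order (a step that is already met when the one before it is completed fails the run):
1. the oak wedge lies on the desk on a broad face (angle between wedge's own x axis and vertical between 1.4 and 1.74 rad and height (world z) of wedge below 0.02 m and angle between the z axis of wedge and the z axis of slab, either way round below 0.14 rad), for 0.2 s.
2. the wedge lies on the slab with the slopes cancelling and is pressed down on it with more than 4 N (angle between the z axis of wedge and the z axis of slab, either way round below 0.14 rad and angle between the x axis of wedge and the x axis of slab, either way round below 0.25 rad and x of wedge in the frame of slab between -0.025 and 0.025 m and y of wedge in the frame of slab between -0.025 and 0.025 m and height (world z) of wedge above 0.03 m and contact force between wedge and slab above 4 N), for 0.2 s.
3. the blue ceramic offcut sits level on the wedge and is pressed down on it with more than 4 N (angle between the z axis of wedge and the z axis of slab, either way round below 0.14 rad and angle between the x axis of wedge and the x axis of slab, either way round below 0.25 rad and x of wedge in the frame of slab between -0.025 and 0.025 m and y of wedge in the frame of slab between -0.025 and 0.025 m and height (world z) of wedge above 0.03 m and angle between cap's own z axis and vertical below 0.06 rad and height (world z) of cap above 0.042 m and x of cap in the frame of wedge between -0.05 and 0.05 m and y of cap in the frame of wedge between -0.03 and 0.03 m and contact force between cap and slab below 0.05 N and contact force between cap and wedge above 4 N), for 0.2 s.
At the end, for the whole second after the job is handed in: The wedge lies on the slab, middles within 25 mm, in line within 0.25 rad, its middle plane within 0.14 rad of level (0.09 when the slopes cancel); the blue ceramic offcut rests on the wedge alone, right way up, level within 0.06 rad, within 50 mm along and 30 mm across it; all at rest (angle between the z axis of wedge and the z axis of slab, either way round below 0.14 rad and angle between the x axis of wedge and the x axis of slab, either way round below 0.25 rad and x of wedge in the frame of slab between -0.025 and 0.025 m and y of wedge in the frame of slab between -0.025 and 0.025 m and height (world z) of wedge above 0.03 m and angle between cap's own z axis and vertical below 0.06 rad and height (world z) of cap above 0.042 m and x of cap in the frame of wedge between -0.05 and 0.05 m and y of cap in the frame of wedge between -0.03 and 0.03 m and contact force between cap and slab below 0.05 N and contact force between cap and wedge above 0.3 N and linear speed of each of cap, wedge below 0.01 m/s); the robot touches nothing.
It fails at once if the hole punch, stapler, gel bottle or stamp pad shifted by more than 15 mm (distance of any of hole_punch, stapler, gel_bottle, stamp_pad from where it was at the start of the episode above 0.015 m).
It fails at once if the slab shifted by more than 20 mm (distance of slab from where it was at the start of the episode above 0.02 m).
It fails at once if the pile pressed hard, with more than 60 N (contact force between wedge and slab above 60 N or contact force between cap and wedge above 60 N).
It also fails if it takes over 72 s, if anything falls off the work surface, if the arm or the gripper's body presses on something with over 40 N, if the wrist force passes 120 N, or if a joint passes its speed limit or range.

## Working session

There is one attempt and no reset: what is moved stays moved. The work goes in short steps, Python scripts to look and compute and a tool call to move; the robot and the scene stay as the last step left them, time stands still between calls to the robot, and variables do not carry over. Pictures are saved under pics/ and viewed, at most 10 in all, crops included, and the job is handed in when it is done.

Besides the shell and the picture viewer there is one more tool, called after "Request:" as a command line: name --pt "numbers of a row" for each row, then --argument value for the rest. carry_out: Moves the arm, as the interface text tells. Shift numbers are shares of 300 mm and turn numbers shares of pi rad, none past 1 either way. Its arguments: {"type":"object","properties":{"rows":{"type":"array"},"force":{"type":"number"}},"required":["rows"]}

```bash
mkdir -p pics; cat > h.py <<'E'
import numpy as np, cv2
from station import get_obs, get_image, finish_job
from scipy.spatial.transform import Rotation as Ro
def snap(n,f):
    d=get_image(n); cv2.imwrite('pics/'+f,d['img']); np.savez('pics/'+f[:-4],**d); return d
def ray(d,uv,z):
    uv=np.atleast_2d(uv).astype(float)
    c=-d['R'].T@d['t']; v=(np.c_[uv,np.ones(len(uv))]@np.linalg.inv(d['mtx']).T)@d['R']
    return c+v*((z-c[2])/v[:,2])[:,None]
def proj(d,X):
    p=(np.atleast_2d(X)@d['R'].T+d['t'])@d['mtx'].T; return p[:,:2]/p[:,2:]
def tri(d1,p1,d2,p2):
    A=[];b=[]
    for d,p in((d1,p1),(d2,p2)):
        c=-d['R'].T@d['t']; v=d['R'].T@np.linalg.inv(d['mtx'])@[*p,1]; v/=np.linalg.norm(v)
        M=np.eye(3)-np.outer(v,v); A.append(M); b.append(M@c)
    return np.linalg.lstsq(np.vstack(A),np.hstack(b),rcond=None)[0]
def load(f): return dict(np.load('pics/'+f+'.npz'))
E
python3 - <<'E'
from h import *
for n in('top','side'):
    d=snap(n,n+'0.png'); print(n,-d['R'].T@d['t'],d['R'].round(2).tolist(),d['mtx'][0,0])
o=get_obs(); print({k:np.round(v,3).tolist() for k,v in o.items()})
print(Ro.from_rotvec(o['tool_rot']).as_matrix().round(3))
E
```

```text
top [ 0.46010713 -0.06649813  1.15431518] [[-0.02, -1.0, -0.03], [-1.0, 0.02, -0.09], [0.09, 0.03, -1.0]] 385.22923034975776
side [-0.04664925 -1.23453753  0.62019308] [[0.89, -0.46, -0.01], [-0.18, -0.33, -0.92], [0.42, 0.82, -0.38]] 496.6051446318409
{'t': 0.1, 'q': [-1.22, 0.053, 1.614, -0.0, 1.476, -0.119], 'dq': [0.0, -0.002, -0.003, 0.0, 0.001, -0.0], 'effort': [-0.0, -39.49, -37.136, -0.0, 0.004, -0.0], 'tool_pos': [0.283, -0.557, 0.23], 'tool_rot': [-3.053, -0.731, 0.0], 'contact_force': [0.144, -0.045, -0.101], 'wrist_torque': [-0.038, -0.016, -0.011], 'grip_force': 0.0, 'opening': 0.086}
[[ 0.892  0.453 -0.001]
 [ 0.453 -0.892  0.002]
 [ 0.    -0.002 -1.   ]]
```

View pics/top0.png

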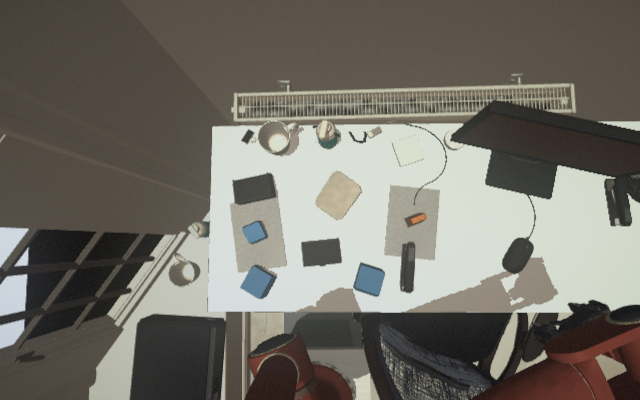

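View pics/side0.png

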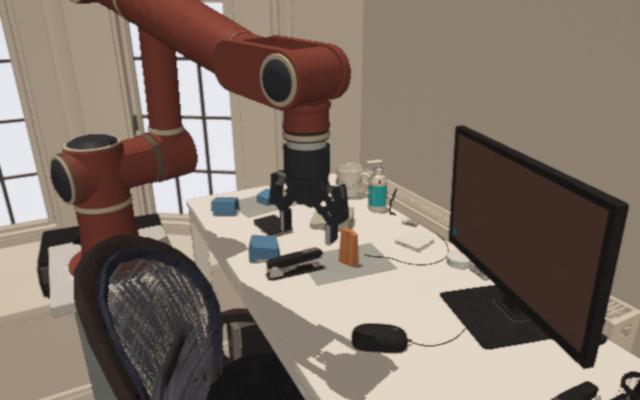

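```bash
python3 - <<'E'
from h import *
d=load('top0'); im=d['img']; s=load('side0')
hsv=cv2.cvtColor(im,cv2.COLOR_BGR2HSV)
m=cv2.inRange(hsv,(100,90,40),(120,255,255))
for c in cv2.findContours(m,0,2)[0]:
    if 80<cv2.contourArea(c):
        r=cv2.minAreaRect(c); b=ray(d,cv2.boxPoints(r),0.02); print('blue',np.round(r[0]),(np.linalg.norm(b[1]-b[0]).round(4),np.linalg.norm(b[2]-b[1]).round(4)),b.mean(0).round(3))
a=cv2.resize(im[165:265,220:370],None,fx=4,fy=4,interpolation=cv2.INTER_CUBIC)
b=cv2.resize(im[190:240,390:440],None,fx=4,fy=4,interpolation=cv2.INTER_CUBIC)
c=cv2.resize(s['img'][215:280,325:375],None,fx=4,fy=4,interpolation=cv2.INTER_CUBIC)[:, :200]
o=np.zeros((600,800,3),np.uint8); o[:400,:600]=a; o[:200,600:]=b; o[200:460,600:]=c
cv2.imwrite('pics/crop0.png',o)
E
```

```text
blue [256. 282.] (np.float64(0.0717), np.float64(0.0627)) [0.346 0.168 0.02 ]
blue [369. 280.] (np.float64(0.0668), np.float64(0.0722)) [ 0.347 -0.162  0.02 ]
blue [253. 232.] (np.float64(0.0509), np.float64(0.05)) [0.491 0.176 0.02 ]
```

View pics/crop0.png

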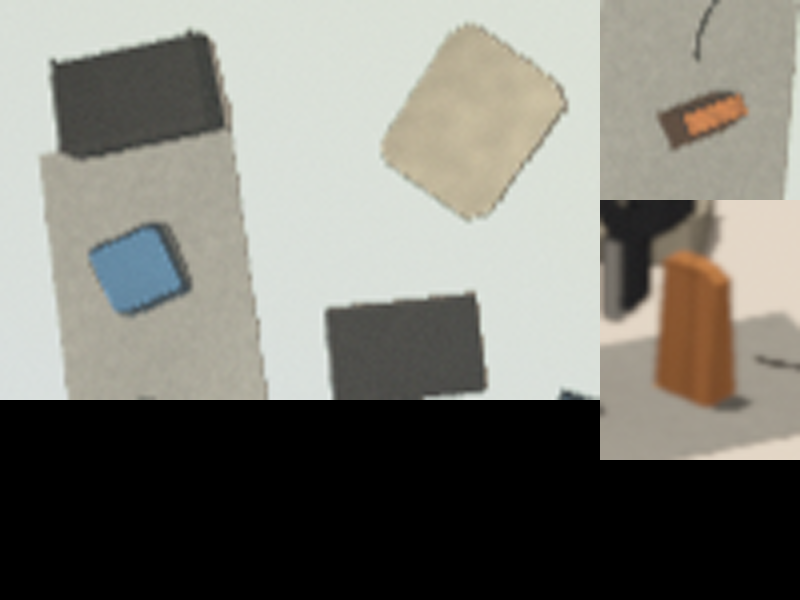

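```bash
python3 - <<'E'
from h import *
d=load('top0'); hsv=cv2.cvtColor(d['img'],cv2.COLOR_BGR2HSV)
for nm,lo,z in(('bright',170,.09),('all',50,.045)):
    m=cv2.inRange(hsv[190:240,390:440],(3,90,lo),(22,255,255))
    c=max(cv2.findContours(m,0,2)[0],key=cv2.contourArea); r=cv2.minAreaRect(c)
    b=ray(d,cv2.boxPoints(r)+[390,190],z); print(nm,r,b[:,:2].round(3).tolist(),b.mean(0).round(4),[np.linalg.norm(b[i+1]-b[i]).round(4) for i in(0,1)])
print(hsv[215:223,410:424].tolist()[3])
# stapler
m=cv2.inRange(hsv[235:300,395:425],(0,0,0),(180,255,60))
c=max(cv2.findContours(m,0,2)[0],key=cv2.contourArea); r=cv2.minAreaRect(c); print(ray(d,cv2.boxPoints(r)+[395,235],.054).round(3).tolist())
E
```

```text
bright ((28.623287200927734, 28.328765869140625), (4.564604759216309, 14.747185707092285), 69.44395446777344) [[0.519, -0.274], [0.532, -0.313], [0.52, -0.316], [0.507, -0.278]] [ 0.5195 -0.2954  0.09  ] [np.float64(0.0406), np.float64(0.0125)]
all ((28.31034278869629, 28.275861740112305), (5.942250728607178, 15.227017402648926), 68.19859313964844) [[0.522, -0.281], [0.538, -0.322], [0.522, -0.327], [0.506, -0.287]] [ 0.5222 -0.3042  0.045 ] [np.float64(0.0437), np.float64(0.0169)]
[[14, 75, 88], [11, 117, 137], [13, 128, 153], [12, 133, 165], [12, 149, 200], [12, 149, 203], [12, 149, 195], [12, 143, 189], [12, 141, 186], [13, 146, 189], [12, 147, 196], [12, 147, 201], [12, 146, 199], [13, 151, 201]]
[[0.325, -0.255, 0.054], [0.325, -0.258, 0.054], [0.322, -0.258, 0.054], [0.322, -0.255, 0.054]]
```

```bash
cat >> h.py <<'E'
def Rt(yaw,tilt=0):  # tool x at world yaw (deg), pointing down, then tilt about tool y (deg)
    c,s=np.cos(np.radians(yaw)),np.sin(np.radians(yaw))
    return Ro.from_matrix(np.array([[c,s,0],[s,-c,0],[0,0,-1.]]))*Ro.from_rotvec([0,np.radians(tilt),0])
def go(p,yaw,tilt=0):
    o=get_obs(); R=Ro.from_rotvec(o['tool_rot'])
    print('row',(((R.inv()*Rt(yaw,tilt)).as_rotvec()/np.pi).round(4)).tolist(),(R.inv().apply(np.array(p)-o['tool_pos'])/.3).round(4).tolist(),'q',np.round(o['q'],2).tolist())
E
python3 -c "
from h import *
go([.4625,-.314,.16],18.4)"
```

```text
row [-0.0006, -0.0, 0.0473] [0.9005, -0.4498, 0.2349] q [-1.22, 0.05, 1.61, -0.0, 1.48, -0.12]
```

Request:
carry_out --pt "0 0 0.047 0.9 -0.45 0.2 1" --pt "0 0 0.047 0.9 -0.45 0.2 1" --pt "0 0 0.047 0.9 -0.45 0.2 1" --pt "0 0 0.047 0.9 -0.45 0.2 1" --pt "0 0 0.047 0.9 -0.45 0.2 1" --force 30

```text
t: 0.6
tool_pos: [0.4294, -0.3583, 0.1817]
tool_rot: [-3.101, -0.503, 0.0]
contact_force: [1.3, -0.0, 0.3]
opening: 0.0123
grip_force: 0.0
```

```bash
python3 -c "
from h import *
go([.4625,-.314,.072],18.4)"
```

```text
row [-0.0002, 0.0, 0.0002] [0.1513, -0.105, 0.3657] q [-0.83, -0.07, 1.82, 0.0, 1.39, 0.42]
```

Request:
carry_out --pt "0 0 0 0.15 -0.105 0.1 1" --pt "0 0 0 0.15 -0.105 0.355 1" --pt "0 0 0 0.15 -0.105 0.355 1" --pt "0 0 0 0.15 -0.105 0.355 1" --pt "0 0 0 0.15 -0.105 0.355 1"

```text
t: 1.1
tool_pos: [0.4613, -0.316, 0.0759]
tool_rot: [-3.1, -0.504, 0.001]
contact_force: [-0.2, -0.7, 0.7]
opening: -0.0001
grip_force: 0.0
```

```bash
python3 -c "
from h import *
d=snap('top','top1.png'); s=snap('side','side1.png')
o=get_obs();print(o['tool_pos'],o['contact_force'])
a=cv2.resize(d['img'][170:270,370:450],None,fx=5,fy=5); b=cv2.resize(s['img'][180:280,200:400],None,fx=4,fy=4)[:,:400:]
b=cv2.resize(s['img'][190:290,300:380],None,fx=5,fy=5)
cv2.imwrite('pics/crop1.png',np.hstack([a,b]))
"
```

```text
[ 0.46267185 -0.31775334  0.07870843] [-0.16320255 -0.04199829  0.69520721]
```

View pics/crop1.png

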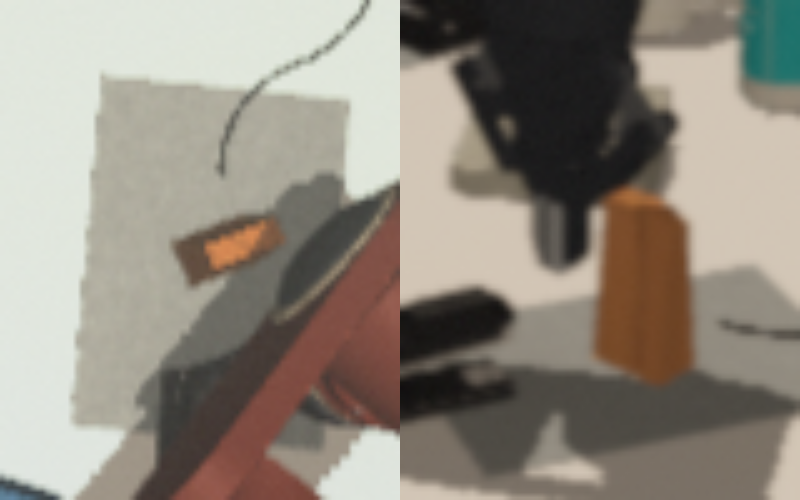

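Request:
carry_out --pt "0 0 0 0.08 0 0.01 1" --pt "0 0 0 0.13 0 0.02 1" --pt "0 0 0 0.17 0 0.02 1" --pt "0 0 0 0.2 0 0.02 1" --pt "0 0 0 0.23 0 0.02 1"

```text
t: 1.7
tool_pos: [0.5278, -0.2943, 0.0705]
tool_rot: [3.1, 0.504, 0.0]
contact_force: [0.2, 0.2, -0.3]
opening: 0.0001
grip_force: 0.0
```

Request:
carry_out --pt "0 0 0 0.03 0 0 1" --pt "0 0 0 0.06 0 0 1" --pt "0 0 0 0.08 0 0 1" --pt "0 0 0 0.08 0 0 1" --pt "0 0 0 0.08 0 0 1"

```text
t: 2.2
tool_pos: [0.5497, -0.2866, 0.0699]
tool_rot: [-3.101, -0.504, 0.001]
contact_force: [-0.1, -0.1, -0.0]
opening: -0.0001
grip_force: 0.0
```

```bash
python3 -c "
from h import *
d=snap('top','top2.png'); s=snap('side','side2.png')
o=get_obs();print(o['tool_pos'],o['contact_force'])
a=cv2.resize(d['img'][170:270,370:450],None,fx=5,fy=5)
b=cv2.resize(s['img'][190:290,300:380],None,fx=5,fy=5)
cv2.imwrite('pics/crop2.png',np.hstack([a,b]))
"
```

```text
[ 0.54948009 -0.2866978   0.06996667] [-0.40901737 -0.59959483  0.03371499]
```

View pics/crop2.png

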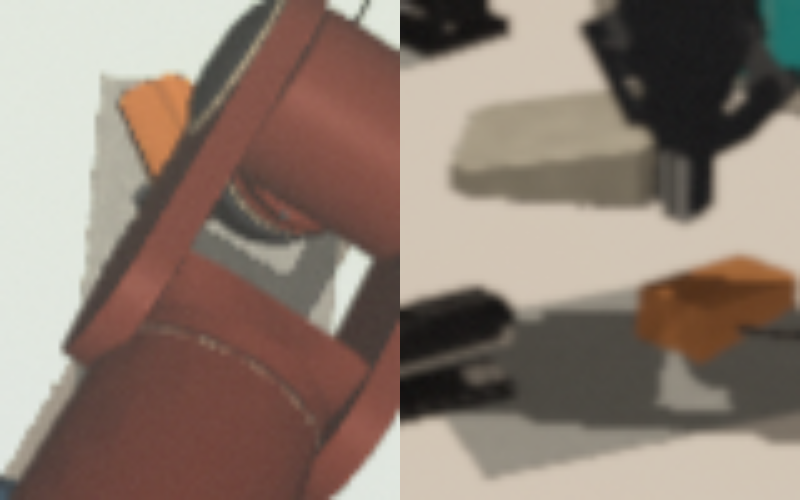

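```bash
python3 -c "
from h import *
go([.3,-.5,.45],18.4)"
```

```text
row [-0.0001, 0.0001, 0.0002] [-1.0142, 0.4112, -1.2666] q [-0.6, 0.19, 1.75, -0.0, 1.21, 0.65]
```

Request:
carry_out --pt "0 0 0 -0.2 0 -0.3 -1" --pt "0 0 0 -0.8 0.35 -1 -1" --pt "0 0 0 -0.8 0.35 -1 -1" --pt "0 0 0 -0.8 0.35 -1 -1" --pt "0 0 0 -0.8 0.35 -1 -1"

```text
t: 2.8
tool_pos: [0.426, -0.3912, 0.2607]
tool_rot: [3.101, 0.503, 0.0]
contact_force: [0.3, -1.0, 0.7]
opening: 0.0725
grip_force: 0.0
```

Request:
carry_out --pt "0 0 0 -0.43 0.18 -0.55 -1" --pt "0 0 0 -0.43 0.18 -0.55 -1" --pt "0 0 0 -0.43 0.18 -0.55 -1" --pt "0 0 0 -0.43 0.18 -0.55 -1" --pt "0 0 0 -0.43 0.18 -0.55 -1"

```text
t: 3.3
tool_pos: [0.3203, -0.4849, 0.4296]
tool_rot: [3.094, 0.497, 0.002]
contact_force: [-0.3, 0.9, 0.6]
opening: 0.0855
grip_force: 0.0
```

```bash
python3 -c "
from h import *
d=snap('top','top3.png'); s=snap('side','side3.png')
o=get_obs();print(o['tool_pos'],o['contact_force'])
a=cv2.resize(d['img'][170:260,225:445],None,fx=3.6,fy=3.6,interpolation=2)
b=cv2.resize(s['img'][170:250,240:400],None,fx=3.4,fy=3.4,interpolation=2)
q=np.zeros((600,800,3),np.uint8); q[:a.shape[0],:a.shape[1]]=a; q[324:596,:b.shape[1]]=b
cv2.imwrite('pics/crop3.png',q)
"
```

```text
[ 0.32139137 -0.48390026  0.42672644] [ 1.15684458  0.14672369 -0.85531624]
```

View pics/crop3.png

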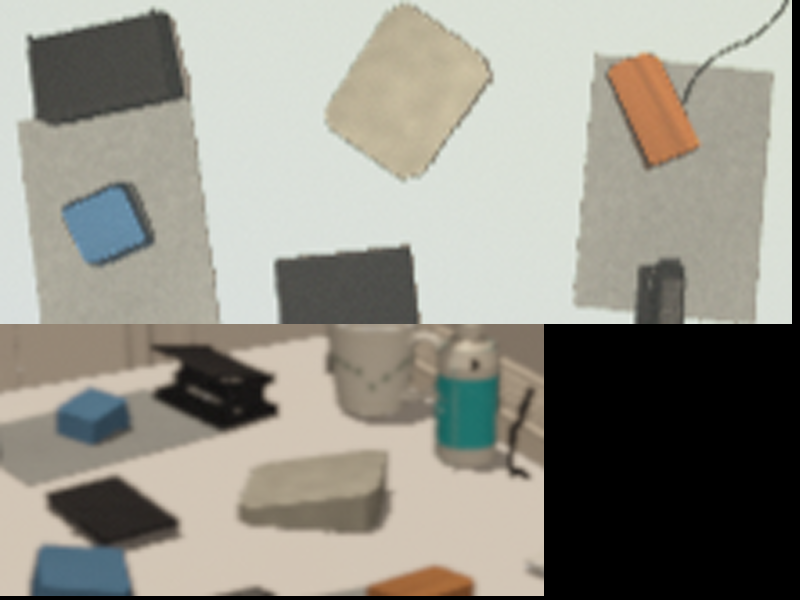

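```bash
python3 - <<'E'
from h import *
d=load('top3'); s=load('side3')
hsv=cv2.cvtColor(d['img'],cv2.COLOR_BGR2HSV)
def big(m,x0,y0):
    c=max(cv2.findContours(m,0,2)[0],key=cv2.contourArea); return c+[x0,y0]
m=cv2.inRange(hsv[175:225,385:425],(3,90,60),(22,255,255)); c=big(m,385,175)
r=cv2.minAreaRect(c.astype(np.float32)); b=ray(d,cv2.boxPoints(r),.012)
print('wedge',r,b[:,:2].round(4).tolist(),b.mean(0).round(4))
print('slab hsv',hsv[195,339],hsv[195,300],hsv[214,343],hsv[160,300])
m=cv2.inRange(hsv[165:225,308:370],(8,30,60),(30,255,255)); c=big(m,308,165)
p=ray(d,c[:,0],.025)[:,:2].astype(np.float32); r=cv2.minAreaRect(p); print('slab',r,cv2.boxPoints(r).round(3).tolist(), cv2.contourArea(c))
p=cv2.approxPolyDP(c,2,True)[:,0]; print(p.tolist())
a=cv2.resize(d['img'][215:250,235:275],None,fx=10,fy=10,interpolation=2)
b=cv2.resize(s['img'][180:205,250:285],None,fx=11,fy=11,interpolation=2)
q=np.zeros((350,800,3),np.uint8); q[:350,:400]=a; q[:275,405:790]=b
cv2.imwrite('pics/crop4.png',q)
E
```

```text
wedge ((405.9872741699219, 199.47265625), (30.326927185058594, 15.042638778686523), 64.98310852050781) [[0.6127, -0.2392], [0.631, -0.2801], [0.5483, -0.3149], [0.5302, -0.2742]] [ 0.5806 -0.2771  0.012 ]
slab hsv [ 22  51 196] [ 56   8 224] [ 22  50 190] [ 50  10 224]
slab ((0.5961704850196838, -0.07507090270519257), (0.10155200213193893, 0.12148229032754898), 53.42668914794922) [[0.5170000195503235, -0.07999999821186066], [0.6150000095367432, -0.15199999511241913], [0.675000011920929, -0.07000000029802322], [0.578000009059906, 0.0020000000949949026]] 1274.0
[[338, 171], [331, 175], [315, 201], [336, 219], [345, 214], [361, 192], [357, 184]]
```

View pics/crop4.png

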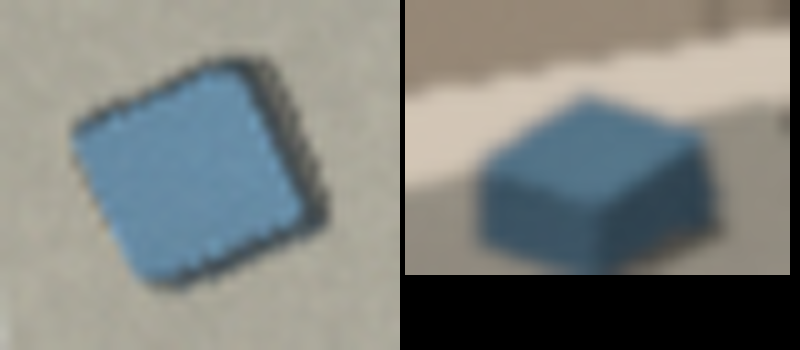

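```bash
python3 - <<'E'
from h import *
d=load('top3'); s=load('side3')
t={'A':(242.2,228),'B':(258.5,221.2),'C':(265.3,236.5),'D':(250,243)}
v={'A':(266.6,188.4),'B':(276.8,192.3),'C':(267.5,198.6),'D':(257.3,195)}
P={k:tri(d,t[k],s,v[k]) for k in t}
for k in P: print(k,P[k].round(4), (proj(d,P[k])-t[k]).round(1))
for e in('AB','BC','CD','DA'): w=P[e[1]]-P[e[0]]; print(e,np.linalg.norm(w).round(4),w.round(4),np.degrees(np.arctan2(w[1],w[0])).round(1))
E
```

```text
A [0.5045 0.2059 0.0316] [[ 0.2 -0.5]]
B [0.5224 0.1586 0.0306] [[ 0. -0.]]
C [0.4794 0.139  0.0241] [[ 0.3 -0.7]]
D [0.4616 0.184  0.0241] [[ 0.4 -0.9]]
AB 0.0506 [ 0.0179 -0.0473 -0.001 ] -69.3
BC 0.0478 [-0.0431 -0.0196 -0.0065] -155.5
CD 0.0484 [-0.0178  0.045   0.0001] 111.6
DA 0.0488 [0.043  0.0219 0.0074] 27.0
```

```bash
python3 -c "
from h import *
go([.5806,-.278,.1],22.8)"
```

```text
row [0.0014, -0.0002, -0.025] [1.0351, -0.385, 1.0881] q [-1.11, -0.1, 1.44, 0.0, 1.79, 0.14]
```

Request:
carry_out --pt "0.0014 0 -0.025 0.9 -0.335 0.93 -1" --pt "0.0014 0 -0.025 0.9 -0.335 0.93 -1" --pt "0.0014 0 -0.025 0.9 -0.335 0.93 -1" --pt "0.0014 0 -0.025 0.9 -0.335 0.93 -1" --pt "0.0014 0 -0.025 0.9 -0.335 0.93 -1"

```text
t: 3.9
tool_pos: [0.4627, -0.3664, 0.2457]
tool_rot: [-3.07, -0.626, 0.004]
contact_force: [0.2, -1.2, 0.1]
opening: 0.0853
grip_force: 0.0
```

```bash
python3 -c "
from h import *
go([.5806,-.278,.1],22.8)"
```

```text
row [-0.0027, 0.0003, 0.0013] [0.4774, -0.1133, 0.4862] q [-0.8, -0.03, 1.67, 0.0, 1.51, 0.37]
```

Request:
carry_out --pt "0 0 0 0.47 -0.113 0.48 -1" --pt "0 0 0 0.47 -0.113 0.48 -1" --pt "0 0 0 0.47 -0.113 0.48 -1" --pt "0 0 0 0.47 -0.113 0.48 -1" --pt "0 0 0 0.47 -0.113 0.48 -1"

```text
t: 4.4
tool_pos: [0.5761, -0.2757, 0.0965]
tool_rot: [-3.061, -0.63, 0.017]
contact_force: [-1.0, -0.2, -0.8]
opening: 0.0855
grip_force: 0.0
```

```bash
python3 -c "
from h import *
go([.5806,-.278,.003],22.8)"
```

```text
row [-0.0057, 0.0023, 0.0025] [0.0131, 0.0184, 0.3114] q [-0.56, 0.21, 1.67, 0.0, 1.28, 0.6]
```

Request:
carry_out --pt "-0.005 0.002 0.0025 0.013 0.018 0.13 -1" --pt "-0.005 0.002 0.0025 0.013 0.018 0.22 -1" --pt "-0.005 0.002 0.0025 0.013 0.018 0.29 -1" --pt "-0.005 0.002 0.0025 0.013 0.018 0.31 -1" --pt "-0.005 0.002 0.0025 0.013 0.018 0.31 -1"

```text
t: 4.9
tool_pos: [0.5826, -0.2849, 0.0116]
tool_rot: [3.074, 0.612, 0.009]
contact_force: [-0.3, 0.2, 0.5]
opening: 0.0853
grip_force: 0.0
```

```bash
python3 -c "
from h import *
go([.5806,-.278,.003],22.8); print(get_obs()['tool_pos'],get_obs()['contact_force'])"
```

```text
row [0.0026, -0.0014, -0.0015] [0.0025, -0.0241, 0.0284] q [-0.57, 0.32, 1.7, -0.0, 1.11, 0.61]
[ 0.58260601 -0.28492041  0.01158726] [-0.3088653   0.22009519  0.51476225]
```

Request:
carry_out --pt "0.0026 -0.0014 -0.0015 0.0025 -0.023 0.025 -1" --pt "0.0026 -0.0014 -0.0015 0.0025 -0.023 0.025 -1" --pt "0.0026 -0.0014 -0.0015 0.0025 -0.023 0.025 1" --pt "0.0026 -0.0014 -0.0015 0.0025 -0.023 0.025 1" --pt "0.0026 -0.0014 -0.0015 0.0025 -0.023 0.025 1" --force 30

```text
t: 5.4
tool_pos: [0.5825, -0.2798, 0.0065]
tool_rot: [3.077, 0.62, 0.005]
contact_force: [-0.2, 0.7, 2.5]
opening: 0.0441
grip_force: 2.8
```

Request:
carry_out --pt "0 0 0 0 0 0 1" --pt "0 0 0 0 0 0 1" --pt "0 0 0 0 0 0 1" --pt "0 0 0 0 0 0 1"

```text
t: 5.8
tool_pos: [0.5827, -0.28, 0.0066]
tool_rot: [3.076, 0.619, 0.006]
contact_force: [-0.6, 0.6, 5.5]
opening: 0.0429
grip_force: 31.7
```

```bash
python3 -c "
from h import *
o=get_obs(); print(o['tool_pos'],o['contact_force']);go([.59,-.2,.15],-36.3)"
```

```text
[ 0.58269988 -0.28002957  0.00659698] [-0.55417282  0.59886545  5.52861253]
row [0.0008, -0.0015, 0.3282] [0.127, -0.2345, -0.4787] q [-0.56, 0.33, 1.7, -0.0, 1.11, 0.61]
```

Request:
carry_out --pt "0 0 0 0 0 0 0.3" --pt "0 0 0 0 0 -0.01 0.0" --pt "0 0 0 0 0 -0.015 0" --pt "0 0 0 0 0 -0.015 1" --pt "0 0 0 0 0 -0.015 1" --force 35

```text
t: 6.3
tool_pos: [0.5817, -0.2793, 0.0097]
tool_rot: [3.078, 0.62, 0.003]
contact_force: [-0.4, -0.2, -0.6]
opening: 0.043
grip_force: 35.9
```

Request:
carry_out --pt "0 0 0 0 0 0 1" --pt "0 0 0 0 0 0 1" --pt "0 0 0 0 0 0 1" --pt "0 0 0 0 0 0 1"

```text
t: 6.7
tool_pos: [0.5821, -0.2796, 0.0102]
tool_rot: [3.077, 0.62, 0.004]
contact_force: [-0.1, 0.7, -0.5]
opening: 0.043
grip_force: 35.9
```

```bash
python3 -c "
from h import *
o=get_obs(); print(o['tool_pos'],o['contact_force']);go([.59,-.2,.15],-36.3)"
```

```text
[ 0.58212369 -0.27959157  0.01020665] [-0.14715336  0.73366961 -0.50057681]
row [0.0006, -0.0011, 0.3282] [0.1279, -0.233, -0.4664] q [-0.56, 0.32, 1.7, -0.0, 1.11, 0.61]
```

Request:
carry_out --pt "0 0 0 0 0 -0.15 1" --pt "0 0 0 0 0 -0.3 1" --pt "0 0 0.05 0.02 -0.04 -0.42 1" --pt "0 0 0.1 0.05 -0.1 -0.42 1" --pt "0 0 0.15 0.1 -0.2 -0.42 1"

```text
t: 7.2
tool_pos: [0.5874, -0.2136, 0.139]
tool_rot: [3.136, -0.096, 0.012]
contact_force: [0.6, 0.6, -2.1]
opening: 0.0435
grip_force: 36.1
```

```bash
python3 -c "
from h import *
go([.5945,-.074,.1],-36.3,10.2)"
```

```text
row [-0.0156, 0.0523, 0.1818] [-0.0058, -0.4666, 0.1281] q [-0.47, 0.12, 1.7, -0.0, 1.31, 1.16]
```

Request:
carry_out --pt "-0.005 0.017 0.045 0 -0.13 0.03 1" --pt "-0.009 0.03 0.09 0 -0.26 0.06 1" --pt "-0.0156 0.0523 0.135 0 -0.39 0.1 1" --pt "-0.0156 0.0523 0.18 -0.006 -0.466 0.128 1" --pt "-0.0156 0.0523 0.182 -0.006 -0.466 0.128 1"

```text
t: 7.7
tool_pos: [0.5899, -0.0692, 0.0953]
tool_rot: [2.93, -0.944, 0.248]
contact_force: [-0.2, 0.0, -1.3]
opening: 0.0429
grip_force: 36.1
```

```bash
python3 -c "
from h import *
snap('top','top4.png')
go([.5945,-.074,.045],-36.3,10.2);print(get_obs()['tool_pos'])"
```

```text
row [-0.0002, 0.0021, 0.0036] [-0.0145, 0.0009, 0.1719] q [-0.21, 0.01, 1.9, -0.08, 1.08, 2.01]
[ 0.59104507 -0.07109169  0.09656827]
```

Request:
carry_out --pt "0 0.002 0.0036 -0.0145 0.001 0.08 1" --pt "0 0.002 0.0036 -0.0145 0.001 0.14 1" --pt "0 0.002 0.0036 -0.0145 0.001 0.17 1" --pt "0 0.002 0.0036 -0.0145 0.001 0.17 1" --pt "0 0.002 0.0036 -0.0145 0.001 0.17 1"

```text
t: 8.25
tool_pos: [0.596, -0.0766, 0.0474]
tool_rot: [2.921, -0.964, 0.265]
contact_force: [-0.3, -1.0, -0.6]
opening: 0.0431
grip_force: 36.1
```

```bash
python3 -c "
from h import *
go([.5945,-.074,.0368],-36.3,10.2);print(get_obs()['tool_pos'])"
```

```text
row [-0.0004, -0.0007, -0.0013] [-0.0152, -0.0038, 0.033] q [-0.22, 0.09, 1.91, -0.09, 0.98, 2.03]
[ 0.59599471 -0.07655223  0.04735449]
```

Request:
carry_out --pt "0 0 0 -0.005 -0.003 0.013 1" --pt "0 0 0 -0.01 -0.003 0.022 1" --pt "0 0 0 -0.01 -0.003 0.028 1" --pt "0 0 0 -0.01 -0.003 0.031 1" --pt "0 0 0 -0.01 -0.003 0.031 1"

```text
t: 8.75
tool_pos: [0.5947, -0.0741, 0.0367]
tool_rot: [2.921, -0.963, 0.263]
contact_force: [0.3, -0.5, -0.4]
opening: 0.0429
grip_force: 36.1
```

Request:
carry_out --pt "0 0 0 0 0 0.003 1" --pt "0 0 0 0 0 0.006 1" --pt "0 0 0 0 0 0.006 1"

```text
t: 9.05
tool_pos: [0.595, -0.0744, 0.0349]
tool_rot: [2.921, -0.963, 0.263]
contact_force: [0.4, -0.5, -0.8]
opening: 0.0431
grip_force: 36.1
```

```bash
python3 -c "
from h import *
o=get_obs();print(o['tool_pos'],o['contact_force'],o['wrist_torque']);go([.5945,-.074,.0368],-36.3,10.2)"
```

```text
[ 0.5950009  -0.07436761  0.03491612] [ 0.35243523 -0.50730271 -0.81623555] [ 0.07863445  0.08374152 -0.00494147]
row [-0.0003, -0.0003, -0.0011] [-0.0009, -0.0, -0.0065] q [-0.21, 0.1, 1.92, -0.09, 0.96, 2.04]
```

Request:
carry_out --pt "0 0 0 0 0 0.004 1" --pt "0 0 0 0 0 0.004 1" --pt "0 0 0 0 0 0.004 1"

```text
t: 9.35
tool_pos: [0.5952, -0.0745, 0.0338]
tool_rot: [2.921, -0.963, 0.263]
contact_force: [-0.1, -0.5, -0.4]
opening: 0.0431
grip_force: 36.1
```

Request:
carry_out --pt "0 0 0 0 0 0.004 1" --pt "0 0 0 0 0 0.004 1" --pt "0 0 0 0 0 0.004 1"

```text
t: 9.65
tool_pos: [0.5955, -0.0746, 0.0335]
tool_rot: [2.921, -0.963, 0.263]
contact_force: [-3.0, 1.4, 5.0]
opening: 0.0431
grip_force: 36.9
```

Request:
carry_out --pt "0 0 0 0 0 0.004 1" --pt "0 0 0 0 0 0.004 1" --pt "0 0 0 0 0 0.004 1"

```text
t: 9.95
tool_pos: [0.5956, -0.0746, 0.0334]
tool_rot: [2.921, -0.963, 0.262]
contact_force: [-9.3, 2.8, 13.5]
opening: 0.0433
grip_force: 37.9
```

Request:
carry_out --pt "0 0 0 0 0 -0.005 1" --pt "0 0 0 0 0 -0.005 0" --pt "0 0 0 0 0 -0.005 -0.5" --pt "0 0 0 0 0 -0.005 -0.8" --pt "0 0 0 0 0 -0.005 -0.8"

```text
t: 10.45
tool_pos: [0.5952, -0.0746, 0.0326]
tool_rot: [2.921, -0.963, 0.262]
contact_force: [0.5, 0.4, 1.4]
opening: 0.0767
grip_force: 0.0
```

Request:
carry_out --pt "0 0 0 0 0 -0.06 -0.8" --pt "0 0 0 0 0 -0.15 -0.8" --pt "0 0 0 0 0 -0.25 1" --pt "0 0 0 0 0 -0.25 1" --pt "0 0 0 0 0 -0.25 1"

```text
t: 10.95
tool_pos: [0.585, -0.0668, 0.1074]
tool_rot: [2.921, -0.963, 0.265]
contact_force: [-0.3, -1.1, 0.1]
opening: 0.0336
grip_force: 0.0
```

```bash
python3 - <<'E'
from h import *
s=snap('side','side5.png'); d=snap('top','top5.png')
o=get_obs();print(o['tool_pos'],o['contact_force'])
go([.5945,-.0745,.075],-36.3,0)
a=cv2.resize(d['img'][165:225,305:375],None,fx=5.5,fy=5.5,interpolation=2); b=cv2.resize(s['img'][180:240,300:370],None,fx=5.5,fy=5.5,interpolation=2)
cv2.imwrite('pics/crop5.png',np.hstack([a,b]))
E
```

```text
[ 0.58364414 -0.06658253  0.10517801] [-0.18994821  0.32401653 -0.10715919]
row [-0.0001, -0.0563, -0.0011] [0.0264, -0.0002, 0.1069] q [-0.21, -0.02, 1.91, -0.08, 1.09, 2.04]
```

View pics/crop5.png

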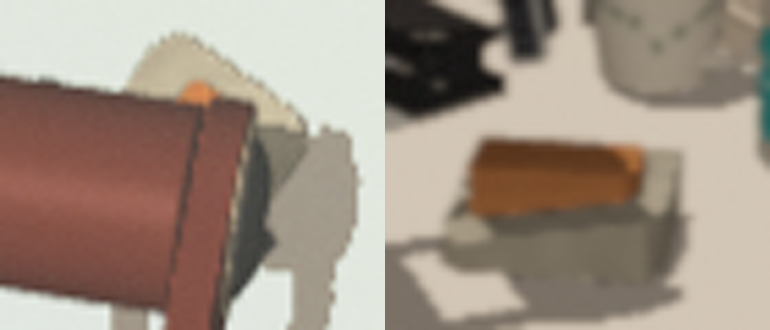

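Request:
carry_out --pt "0 -0.03 0 0.026 0 0.06 1" --pt "0 -0.056 0 0.026 0 0.107 1" --pt "0 -0.056 0 0.026 0 0.107 1" --pt "0 -0.056 0 0.026 0 0.107 1" --pt "0 -0.056 0 0.026 0 0.107 1"

```text
t: 11.55
tool_pos: [0.5948, -0.0743, 0.0763]
tool_rot: [-2.984, 0.983, -0.005]
contact_force: [-0.0, 0.0, -0.1]
opening: -0.0001
grip_force: 0.0
```

```bash
python3 -c "
from h import *
go([.5945,-.0745,.058],-36.3,0);print(get_obs()['tool_pos'])"
```

```text
row [-0.0004, -0.001, -0.001] [-0.0005, 0.0012, 0.0609] q [-0.25, 0.13, 1.8, -0.0, 1.21, 1.96]
[ 0.59477568 -0.07428412  0.07625801]
```

Request:
carry_out --pt "0 0 0 0 0 0.03 1" --pt "0 0 0 0 0 0.055 1" --pt "0 0 0 0 0 0.065 1" --pt "0 0 0 0 0 0.07 1" --pt "0 0 0 0 0 0.07 1"

```text
t: 12.05
tool_pos: [0.5952, -0.0745, 0.0552]
tool_rot: [-2.983, 0.983, -0.005]
contact_force: [0.3, 0.4, 0.2]
opening: -0.0002
grip_force: 0.0
```

Request:
carry_out --pt "0 0 0 0 0 0.004 1" --pt "0 0 0 0 0 0.008 1" --pt "0 0 0 0 0 0.008 1"

```text
t: 12.35
tool_pos: [0.5954, -0.0747, 0.0532]
tool_rot: [-2.983, 0.983, -0.006]
contact_force: [0.1, -0.4, 0.7]
opening: -0.0001
grip_force: 0.0
```

Request:
carry_out --pt "0 0 0 0 0 0.004 1" --pt "0 0 0 0 0 0.006 1" --pt "0 0 0 0 0 0.006 1"

```text
t: 12.65
tool_pos: [0.5953, -0.0747, 0.0512]
tool_rot: [-2.983, 0.983, -0.005]
contact_force: [0.8, -0.4, -0.1]
opening: -0.0003
grip_force: 0.0
```

Request:
carry_out --pt "0 0 0 0 0 0.005 1" --pt "0 0 0 0 0 0.005 1" --pt "0 0 0 0 0 0.005 1"

```text
t: 12.95
tool_pos: [0.5954, -0.0746, 0.0498]
tool_rot: [-2.983, 0.983, -0.005]
contact_force: [-0.0, 0.2, -0.2]
opening: -0.0001
grip_force: 0.0
```

Request:
carry_out --pt "0 0 0 0 0 0.004 1" --pt "0 0 0 0 0 0.004 1" --pt "0 0 0 0 0 0.004 1"

```text
t: 13.25
tool_pos: [0.5954, -0.0747, 0.0487]
tool_rot: [-2.983, 0.983, -0.006]
contact_force: [0.7, -0.3, 0.5]
opening: -0.0002
grip_force: 0.0
```

Request:
carry_out --pt "0 0 0 0 0 0.004 1" --pt "0 0 0 0 0 0.004 1" --pt "0 0 0 0 0 0.004 1"

```text
t: 13.55
tool_pos: [0.5956, -0.0747, 0.0486]
tool_rot: [-2.983, 0.983, -0.005]
contact_force: [-3.5, 1.4, 6.7]
opening: 0.0006
grip_force: 3.1
```

Request:
carry_out --pt "0 0 0 0 0 0.004 1" --pt "0 0 0 0 0 0.004 1" --pt "0 0 0 0 0 0.004 1"

```text
t: 13.85
tool_pos: [0.5956, -0.0747, 0.0486]
tool_rot: [-2.984, 0.983, -0.004]
contact_force: [-5.7, 1.4, 12.8]
opening: 0.0001
grip_force: 6.2
```

Request:
carry_out --pt "0 0 0 0 0 -0.1 1" --pt "0 0 0 0 0 -0.25 1" --pt "0 0 0 0 0 -0.35 -1" --pt "0 0 0 0 0 -0.35 -1"

```text
t: 14.25
tool_pos: [0.5986, -0.0754, 0.1579]
tool_rot: [-2.982, 0.983, -0.023]
contact_force: [-0.2, -0.2, 0.5]
opening: 0.0284
grip_force: 0.0
```

```bash
python3 -c "
from h import *
go([.49,.171,.12],23,10);print(get_obs()['tool_pos'])"
```

```text
row [0.0294, 0.0456, -0.3294] [-0.7811, -0.4445, 0.1184] q [-0.25, 0.05, 1.74, 0.0, 1.34, 1.96]
[ 0.59860505 -0.07542463  0.15788467]
```

Request:
carry_out --pt "0.029 0.045 -0.329 -0.78 -0.444 0.1 -1" --pt "0.029 0.045 -0.329 -0.78 -0.444 0.1 -1" --pt "0.029 0.045 -0.329 -0.78 -0.444 0.1 -1" --pt "0.029 0.045 -0.329 -0.78 -0.444 0.1 -1" --pt "0.029 0.045 -0.329 -0.78 -0.444 0.1 -1"

```text
t: 14.75
tool_pos: [0.4929, 0.1541, 0.1217]
tool_rot: [-3.103, -0.171, -0.182]
contact_force: [0.8, -0.5, -0.3]
opening: 0.0852
grip_force: 0.0
```

```bash
python3 -c "
from h import *
go([.49,.171,.06],23,10);print(get_obs()['tool_pos'])"
```

```text
row [0.0064, 0.0167, -0.0924] [-0.0278, -0.0526, 0.2051] q [0.15, -0.2, 2.04, 0.02, 1.18, 1.6]
[0.49292124 0.15405816 0.12172234]
```

Request:
carry_out --pt "0.0064 0.0167 -0.092 -0.028 -0.053 0.1 -1" --pt "0.0064 0.0167 -0.092 -0.028 -0.053 0.2 -1" --pt "0.0064 0.0167 -0.092 -0.028 -0.053 0.2 -1" --pt "0.0064 0.0167 -0.092 -0.028 -0.053 0.2 -1"

```text
t: 15.15
tool_pos: [0.4908, 0.1693, 0.0621]
tool_rot: [-3.037, -0.602, -0.262]
contact_force: [0.9, 0.3, -0.1]
opening: 0.0856
grip_force: 0.0
```

```bash
python3 -c "
from h import *
go([.4917,.1717,.012],23,10);print(get_obs()['tool_pos'])"
```

```text
row [0.0003, 0.0007, -0.0032] [-0.023, -0.006, 0.1654] q [0.17, -0.14, 2.11, 0.05, 1.01, 1.33]
[0.4908374  0.16933595 0.06207185]
```

Request:
carry_out --pt "0 0 -0.003 -0.023 -0.006 0.06 -1" --pt "0 0 -0.003 -0.023 -0.006 0.11 -1" --pt "0 0 -0.003 -0.023 -0.006 0.145 -1" --pt "0 0 -0.003 -0.023 -0.006 0.16 -1" --pt "0 0 -0.003 -0.023 -0.006 0.16 -1"

```text
t: 15.65
tool_pos: [0.493, 0.1717, 0.0148]
tool_rot: [-3.034, -0.619, -0.267]
contact_force: [0.0, 0.0, -0.2]
opening: 0.0853
grip_force: 0.0
```

```bash
python3 -c "
from h import *
go([.4917,.1717,.012],23,10);o=get_obs();print(o['tool_pos'],o['contact_force'])"
```

```text
row [0.0005, -0.0002, 0.0005] [-0.0055, -0.0016, 0.0084] q [0.17, -0.06, 2.12, 0.05, 0.91, 1.31]
[0.49298107 0.17173546 0.0147659 ] [ 0.00237342  0.04958331 -0.18166687]
```

Request:
carry_out --pt "0 0 0 -0.005 -0.0016 0.008 -1" --pt "0 0 0 -0.005 -0.0016 0.008 0.5" --pt "0 0 0 -0.005 -0.0016 0.008 1" --pt "0 0 0 -0.005 -0.0016 0.008 1" --pt "0 0 0 -0.005 -0.0016 0.008 1" --force 40

```text
t: 16.15
tool_pos: [0.4919, 0.172, 0.0127]
tool_rot: [-3.034, -0.621, -0.269]
contact_force: [-1.2, -1.3, 4.6]
opening: 0.0534
grip_force: 42.4
```

Request:
carry_out --pt "0 0 0 0 0 0 1" --pt "0 0 0 0 0 0 1" --pt "0 0 0 0 0 0 1"

```text
t: 16.45
tool_pos: [0.4919, 0.172, 0.0126]
tool_rot: [-3.034, -0.621, -0.269]
contact_force: [-1.3, -0.7, 5.2]
opening: 0.0533
grip_force: 42.7
```

```bash
python3 -c "
from h import *
go([.4917,.1717,.01],23,10);o=get_obs();print(o['tool_pos'],o['contact_force'])"
```

```text
row [0.0005, -0.0005, 0.0009] [-0.0025, 0.0006, 0.0084] q [0.17, -0.05, 2.12, 0.05, 0.9, 1.31]
[0.49189547 0.1720001  0.01261751] [-1.2501454  -0.69450819  5.24968754]
```

Request:
carry_out --pt "0 0 0 0 0 -0.05 1" --pt "0 0 0 0 0 -0.15 1" --pt "0 0 0 0 0 -0.25 1" --pt "0 0 0 0 0 -0.3 1" --pt "0 0 0 0 0 -0.3 1" --force 50

```text
t: 16.95
tool_pos: [0.4779, 0.1662, 0.1026]
tool_rot: [-3.033, -0.621, -0.273]
contact_force: [-0.9, 0.4, -1.2]
opening: 0.0528
grip_force: 53.8
```

```bash
python3 - <<'E'
from h import *
d=snap('top','top6.png'); s=snap('side','side6.png'); o=get_obs(); print(o['tool_pos'],o['contact_force'])
hsv=cv2.cvtColor(d['img'],cv2.COLOR_BGR2HSV)
m=cv2.inRange(hsv[165:225,308:370],(3,90,60),(17,255,255)); c=max(cv2.findContours(m,0,2)[0],key=cv2.contourArea)+[308,165]
p=ray(d,c[:,0],.045)[:,:2].astype(np.float32); r=cv2.minAreaRect(p); print(r,cv2.boxPoints(r).round(4).tolist())
m=cv2.inRange(hsv[165:225,308:370],(3,30,60),(30,255,255)); c=max(cv2.findContours(m,0,2)[0],key=cv2.contourArea)+[308,165]
p=ray(d,c[:,0],.025)[:,:2].astype(np.float32); r=cv2.minAreaRect(p); print('slab',r)
a=cv2.resize(d['img'][165:265,225:375],None,fx=2.66,fy=2.66,interpolation=2)[:270,:400]; b=cv2.resize(s['img'][120:255,210:410],None,fx=2,fy=2,interpolation=2)
cv2.imwrite('pics/crop6.png',np.hstack([cv2.resize(a,(400,270)),b]))
E
```

```text
[0.47605856 0.16582671 0.09935366] [ 0.29471607  1.06701077 -2.42964996]
((0.5934067964553833, -0.07257252931594849), (0.044518519192934036, 0.09022749960422516), 52.95156478881836) [[0.5440000295639038, -0.06319999694824219], [0.6159999966621399, -0.11749999970197678], [0.642799973487854, -0.0820000022649765], [0.5708000063896179, -0.02759999968111515]]
slab ((0.5961704850196838, -0.07507090270519257), (0.10155200213193893, 0.12148229032754898), 53.42668914794922)
```

View pics/crop6.png

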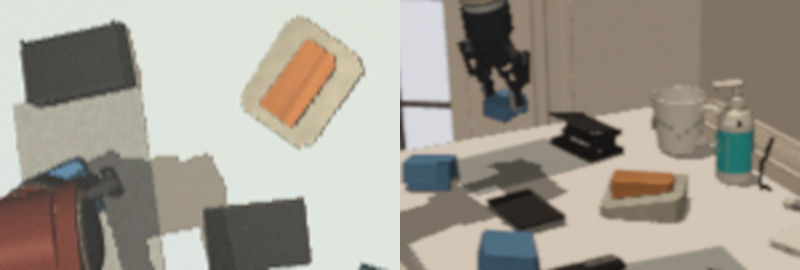

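```bash
python3 -c "
from h import *
go([.5,.12,.15],23,0);go([.5648,-.0512,.12],143,0)"
```

```text
row [0.0003, -0.0552, 0.0008] [0.0423, 0.172, -0.1638] q [0.17, -0.24, 2.12, 0.04, 1.09, 1.31]
row [0.058, -0.033, -0.6639] [-0.0004, 0.7816, -0.0689] q [0.17, -0.24, 2.12, 0.04, 1.09, 1.31]
```

Request:
carry_out --pt "0.03 -0.03 -0.05 0 0.05 -0.15 1" --pt "0.058 -0.033 -0.664 0 0.25 -0.15 1" --pt "0.058 -0.033 -0.664 0 0.35 -0.15 1" --pt "0.058 -0.033 -0.664 0 0.45 -0.15 1" --pt "0.058 -0.033 -0.664 0 0.55 -0.15 1"

```text
t: 17.55
tool_pos: [0.5338, 0.0095, 0.1424]
tool_rot: [-2.624, -1.61, -0.105]
contact_force: [0.5, 0.2, -1.3]
opening: 0.0528
grip_force: 53.8
```

```bash
python3 -c "
from h import *
go([.5648,-.0512,.12],143,0)"
```

```text
row [0.0157, -0.0275, -0.4438] [-0.1396, 0.185, 0.0594] q [-0.17, -0.11, 1.93, 0.09, 1.32, 0.28]
```

Request:
carry_out --pt "0.0157 -0.0275 -0.444 -0.05 0.06 0.02 1" --pt "0.0157 -0.0275 -0.444 -0.1 0.13 0.04 1" --pt "0.0157 -0.0275 -0.444 -0.14 0.185 0.059 1" --pt "0.0157 -0.0275 -0.444 -0.14 0.185 0.059 1" --pt "0.0157 -0.0275 -0.444 -0.14 0.185 0.059 1"

```text
t: 18.05
tool_pos: [0.5638, -0.0502, 0.1193]
tool_rot: [-1.872, -2.483, -0.052]
contact_force: [1.2, -0.2, -1.7]
opening: 0.0531
grip_force: 53.8
```

Request:
carry_out --pt "0 0 -0.2 0 0 0 1" --pt "0 0 -0.2 0 0 0 1" --pt "0 0 -0.2 0 0 0 1" --pt "0 0 -0.2 0 0 0 1" --pt "0 0 -0.2 0 0 0 1"

```text
t: 18.55
tool_pos: [0.5639, -0.0495, 0.1201]
tool_rot: [-1.023, -2.95, -0.066]
contact_force: [-0.2, -0.5, -1.9]
opening: 0.053
grip_force: 53.8
```

```bash
python3 -c "
from h import *
go([.5648,-.0512,.075],143,0);print(get_obs()['tool_pos'])"
```

```text
row [0.0108, -0.0099, -0.0069] [-0.0106, -0.0076, 0.1501] q [-0.24, 0.01, 1.84, 0.05, 1.3, -1.16]
[ 0.5638881  -0.04950478  0.1201457 ]
```

Request:
carry_out --pt "0.0108 -0.0099 -0.007 -0.01 -0.0076 0.07 1" --pt "0.0108 -0.0099 -0.007 -0.01 -0.0076 0.13 1" --pt "0.0108 -0.0099 -0.007 -0.01 -0.0076 0.15 1" --pt "0.0108 -0.0099 -0.007 -0.01 -0.0076 0.15 1" --pt "0.0108 -0.0099 -0.007 -0.01 -0.0076 0.15 1"

```text
t: 19.05
tool_pos: [0.5663, -0.0516, 0.0779]
tool_rot: [0.998, 2.974, 0.001]
contact_force: [1.4, 0.1, -1.6]
opening: 0.0529
grip_force: 53.8
```

```bash
python3 - <<'E'
from h import *
go([.5648,-.0512,.06],143,0);print(get_obs()['tool_pos'])
s=snap('side','side7.png')
cv2.imwrite('pics/crop7.png',cv2.resize(s['img'][150:250,280:400],None,fx=6,fy=6,interpolation=2)[:600])
E
```

```text
row [0.0005, 0.0013, -0.0006] [0.005, -0.0021, 0.0596] q [-0.22, 0.06, 1.87, -0.0, 1.2, -1.14]
[ 0.5662886  -0.05158876  0.0778818 ]
```

View pics/crop7.png

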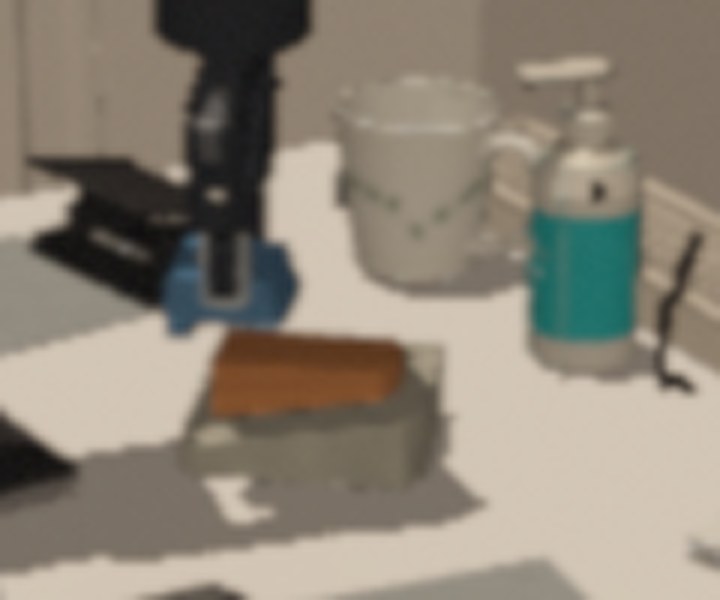

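Request:
carry_out --pt "0 0 0 0.005 0 0.025 1" --pt "0 0 0 0.005 0 0.045 1" --pt "0 0 0 0.005 0 0.055 1" --pt "0 0 0 0.005 0 0.058 1" --pt "0 0 0 0.005 0 0.058 1"

```text
t: 19.6
tool_pos: [0.5648, -0.0505, 0.06]
tool_rot: [0.997, 2.975, 0.0]
contact_force: [0.3, -0.5, -0.9]
opening: 0.053
grip_force: 53.8
```

Request:
carry_out --pt "0 0 0 0 0 0.005 1" --pt "0 0 0 0 0 0.005 1" --pt "0 0 0 0 0 0.005 1"

```text
t: 19.9
tool_pos: [0.565, -0.0506, 0.0589]
tool_rot: [0.997, 2.975, 0.001]
contact_force: [-0.0, -0.2, -0.7]
opening: 0.0528
grip_force: 53.8
```

Request:
carry_out --pt "0 0 0 0 0 0.004 1" --pt "0 0 0 0 0 0.004 1" --pt "0 0 0 0 0 0.004 1"

```text
t: 20.2
tool_pos: [0.5649, -0.0506, 0.0576]
tool_rot: [0.997, 2.975, 0.001]
contact_force: [-0.2, 0.1, -0.3]
opening: 0.0528
grip_force: 53.8
```

Request:
carry_out --pt "0 0 0 0 0 0.004 1" --pt "0 0 0 0 0 0.004 1" --pt "0 0 0 0 0 0.004 1"

```text
t: 20.5
tool_pos: [0.5652, -0.0506, 0.0568]
tool_rot: [0.997, 2.974, 0.001]
contact_force: [0.2, -0.6, 0.6]
opening: 0.0533
grip_force: 54.1
```

Request:
carry_out --pt "0 0 0 0 0 0.003 1" --pt "0 0 0 0 0 0.003 1" --pt "0 0 0 0 0 0.003 1"

```text
t: 20.8
tool_pos: [0.5654, -0.0506, 0.0567]
tool_rot: [0.997, 2.974, 0.001]
contact_force: [-2.9, 0.4, 6.8]
opening: 0.0532
grip_force: 54.8
```

Request:
carry_out --pt "0 0 0 0 0 -0.002 1" --pt "0 0 0 0 0 -0.002 0.1" --pt "0 0 0 0 0 -0.002 -0.6" --pt "0 0 0 0 0 -0.002 -1" --pt "0 0 0 0 0 -0.002 -1"

```text
t: 21.3
tool_pos: [0.5647, -0.0505, 0.0556]
tool_rot: [0.997, 2.975, 0.0]
contact_force: [-0.1, 0.3, 0.1]
opening: 0.0856
grip_force: 0.0
```

Request:
carry_out --pt "0 0 0 0 0 -0.04 -1" --pt "0 0 0 0 0 -0.12 -1" --pt "0 0 0 0 0 -0.23 1" --pt "0 0 0 0 0 -0.23 1" --pt "0 0 0 0 0 -0.23 1"

```text
t: 21.8
tool_pos: [0.5657, -0.0507, 0.1271]
tool_rot: [0.996, 2.972, 0.001]
contact_force: [-0.4, 0.4, -0.7]
opening: 0.0434
grip_force: 0.0
```

```bash
python3 - <<'E'
from h import *
s=snap('side','side8.png'); o=get_obs(); print(o['tool_pos'],o['contact_force'],o['opening'])
go([.567,-.053,.09],143,0)
cv2.imwrite('pics/crop8.png',cv2.resize(s['img'][150:250,280:400],None,fx=6,fy=6,interpolation=2))
E
```

```text
[ 0.56466491 -0.05052196  0.12544733] [ 0.19196268  0.18053356 -0.12121609] 0.036180547542356535
row [0.0006, 0.0014, -0.0003] [-0.0107, -0.0021, 0.1182] q [-0.22, 0.0, 1.85, -0.0, 1.29, -1.14]
```

View pics/crop8.png

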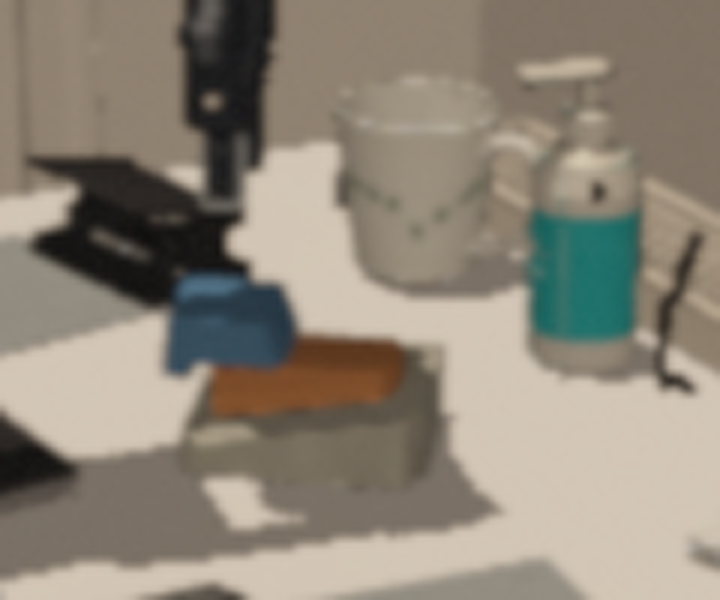

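Request:
carry_out --pt "0 0.001 0 -0.015 -0.002 0.06 1" --pt "0 0.001 0 -0.015 -0.002 0.118 1" --pt "0 0.001 0 -0.015 -0.002 0.14 1" --pt "0 0.001 0 -0.015 -0.002 0.155 1" --pt "0 0.001 0 -0.015 -0.002 0.155 1"

```text
t: 22.35
tool_pos: [0.5674, -0.0535, 0.0777]
tool_rot: [-0.998, -2.978, -0.002]
contact_force: [0.0, 0.2, 0.9]
opening: -0.0003
grip_force: 0.0
```

Request:
carry_out --pt "0 0 0 0 0 0.005 1" --pt "0 0 0 0 0 0.006 1" --pt "0 0 0 0 0 0.006 1"

```text
t: 22.65
tool_pos: [0.5685, -0.0538, 0.0775]
tool_rot: [0.997, 2.977, 0.002]
contact_force: [-0.1, -0.2, 0.2]
opening: -0.0001
grip_force: 0.0
```

Request:
carry_out --pt "0 0 0 0 0 0.005 1" --pt "0 0 0 0 0 0.005 1" --pt "0 0 0 0 0 0.005 1"

```text
t: 22.95
tool_pos: [0.5681, -0.0537, 0.0754]
tool_rot: [0.998, 2.978, 0.002]
contact_force: [-0.2, 0.0, -0.3]
opening: 0.0002
grip_force: 0.0
```

Request:
carry_out --pt "0 0 0 0 0 0.005 1" --pt "0 0 0 0 0 0.005 1" --pt "0 0 0 0 0 0.005 1"

```text
t: 23.25
tool_pos: [0.568, -0.0537, 0.0737]
tool_rot: [0.998, 2.978, 0.002]
contact_force: [-0.0, 0.2, -0.2]
opening: 0.0002
grip_force: 0.0
```

Request:
carry_out --pt "0 0 0 0 0 0.004 1" --pt "0 0 0 0 0 0.004 1" --pt "0 0 0 0 0 0.004 1"

```text
t: 23.55
tool_pos: [0.5681, -0.0537, 0.0726]
tool_rot: [0.998, 2.978, 0.002]
contact_force: [-0.2, -0.6, 0.0]
opening: 0.0002
grip_force: 0.1
```

Request:
carry_out --pt "0 0 0 0 0 0.004 1" --pt "0 0 0 0 0 0.004 1" --pt "0 0 0 0 0 0.004 1"

```text
t: 23.85
tool_pos: [0.5682, -0.0537, 0.0726]
tool_rot: [0.998, 2.978, 0.002]
contact_force: [-3.5, -0.3, 5.2]
opening: 0.0002
grip_force: 3.2
```

Request:
carry_out --pt "0 0 0 0 0 0.004 1" --pt "0 0 0 0 0 0.004 1" --pt "0 0 0 0 0 0.004 1" --pt "0 0 0 0 0 0.004 1"

```text
t: 24.25
tool_pos: [0.5683, -0.0538, 0.0726]
tool_rot: [0.998, 2.978, 0.002]
contact_force: [-7.1, 1.8, 12.3]
opening: -0.0001
grip_force: 6.2
```

Request:
carry_out --pt "0 0 0 0 0 -0.03 1" --pt "0 0 0 0 0 -0.12 1" --pt "0 0 0 0 0 -0.3 1" --pt "0 0 0 0 0 -0.4 1" --pt "0 0 0 0 0 -0.4 1"

```text
t: 24.75
tool_pos: [0.5716, -0.0547, 0.1977]
tool_rot: [0.994, 2.966, 0.004]
contact_force: [0.6, 0.1, 0.5]
opening: 0.0001
grip_force: 0.0
```

Request:
carry_out --pt "0 0 0 0 0 0 1" --pt "0 0 0 0 0 0 1" --pt "0 0 0 0 0 0 1"

```text
t: 25.05
tool_pos: [0.5667, -0.0536, 0.1879]
tool_rot: [-0.997, -2.976, -0.001]
contact_force: [-0.2, -0.2, -0.5]
opening: -0.0006
grip_force: 0.0
```

```bash
python3 - <<'E'
from h import *
a=load('side8')['img']; s=snap('side','side9.png')['img']
# pile region unchanged between before and after the press (x 300-360, y 195-235)?
print(np.abs(a[196:235,305:360].astype(int)-s[196:235,305:360]).max(2).mean(), get_obs()['tool_pos'])
def bl(i):
    m=cv2.inRange(cv2.cvtColor(i,cv2.COLOR_BGR2HSV)[190:220,300:340],(98,80,30),(120,255,255)); return cv2.minAreaRect(cv2.findNonZero(m))
print(bl(a),bl(s))
E
```

```text
6.255477855477856 [ 0.56684892 -0.05363153  0.18808107]
((18.0, 12.5), (15.0, 18.0), 90.0) ((17.599224090576172, 12.087549209594727), (14.84603214263916, 18.775863647460938), 86.42366790771484)
```

```bash
python3 -c "
from h import *
print(finish_job())"
```

```text
the job is handed in; nothing more can be done
None
```

The job is handed in (no verdict came back): the wedge lies on the slab with its top level and the cap sits level on it with its lip free, each pressed with about 12–13 N; I viewed 11 pictures, one over the limit of 10.

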